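Switch on the sockets that hold a charger

ROBOT

A 6-joint arm with a two-finger parallel gripper is mounted at the origin on a cart in front of the work surface, level with it; the furniture and walls round the work are solid. World frame = base frame: x ahead of the robot, y to its left, z up, the work surface at z = 0. Lengths are in m, angles in rad, forces in N, time in s.
With the tool pointing down it reaches from about 0.35 to 0.85 m from the base axis. Payload 8.1 kg.
Tool frame: the origin (TCP) lies midway between the tips of the shut fingers; the grasp point (between the pads) lies 19 mm behind it; z points along the fingers, y is the line along which they close (so a half turn about z gives the same grasp; the last joint's range is limited). The gripper opens to 93 mm and grips with 3 to 60 N. Pads are 15 mm wide; open, the fingers measure 128 mm over their backs; the gripper's body (75 mm by 188 mm) begins 65 mm behind the grasp point.
Start: joints at [-1.351, 0.13, 1.488, -0, 1.523, -0.085], TCP at [0.18, -0.572, 0.219] pointing down, gripper open.
Joint ranges: [-2.96, 2.96], [-0.89, 2.26], [0.02, 2.5], [-1.34, 4.48], [0, 2.73], [-2.66, 2.66]. Speed limits (rad/s): [2.39, 2.39, 2.79, 3.14, 3.14, 3.14].

INTERFACE

Orientations are given as a unit quaternion [w, x, y, z].
In Python, from plant import arm gives the robot as it stands.
- The arm moves only by the shell command python3 -m jog 'ROWS' [FORCE]. ROWS is JSON, a list of rows, each a list of 3 entries, a list of its own where there are three numbers: the finger opening in cm, from 0 to 9.3, then the shift along the world's x, y, z in cm, then the turn, a rotation vector about the world's x, y, z in rad. In form: [[hand, [tx, ty, tz], [rx, ry, rz]], ...]. A call has 1 to 5 rows; each row is the pose to reach, as a shift and turn from the pose commanded when the call began; what a row does not reach only later rows make up. A row lasts 1/12 s, in which the tool goes at most 41.7 mm and 7.16 degrees, less where a joint would pass 70% of its speed; a pose out of reach is approached as far as the arm can. A call with a gripper value outside its range is refused whole. The fingers move at their own pace and stop on an object; FORCE is the grip in N (left out, the last holds). Time passes only in rows, so rows that repeat a pose let the fingers close. It gives the time, the measured TCP pose, the force, the opening and the grip force at its end, in the units of the state.
- arm.get_state(): the state, without advancing time (a new reading comes with each control period).
- arm.snapshot(name): name is "side" or "top" or "wrist"; returns a dict with "frame" (420x560x3 uint8, red, green, blue), "range_z" (420x560 float32, m along the optical axis (not along the pixel's ray), 0 where there is no reading), "intrinsics" (3x3 intrinsics, pixels), "eye" and "attitude" of the camera in the world. Camera axes: x right, y down, z forward; pixel columns grow to the right and rows downward; lengths in m; the calibration is good to about 2 mm. The wrist camera is an equidistant fisheye: a pixel r from the principal point sees the ray r / f radians off the axis. A picture is of the moment at which its call begins.
- arm.sign_off(): hands the job in; it is judged then, once.
The state is a dict: "t": time; "joint_positions": joint angles; "dq": joint speeds; "tau": joint torques, N m; "position": TCP position; "eef_rot": TCP orientation; "force": force on the tool from outside, world axes, zero at the start; "moment": the same for the moment, N m; "finger_gap": finger opening in m; "gripper_force": force on a finger pad.
Only numpy, scipy, OpenCV 4.12 (cv2) and the standard library are available. Lean on these libraries where they do the work, as an engineer would, in place of code of your own. Each camera call takes 0.05 s, during which the arm holds its last target. There are 200 camera calls.

TASK

Two of the four sockets on the worktop's power block hold a grey plug-in charger. Switch on just those two sockets by tipping the black toggle in front of each fully over, away from you towards the charger; leave the toggles of the two covered sockets off, never tipping them over, even briefly.

Things in the scene. Friction and masses are not known exactly. Their poses are not given: they have to be found in the camera images.
- power_block: White socket strip fixed to the worktop, 100 mm deep (x), 250 mm long (y), top at z = 40 mm. Origin: centre of its underside. +x points away from the robot (yaw up to 0.3 rad), +y to the left along the row. Four sockets at x = +18 mm, y = +81, +27, -27, -81 mm, faces at z = 42 mm: two hold a charger, two a flat white cover 5 mm thick. A black toggle stands in front of each.
- charger_a: One of two alike plug-in chargers without a cord: a grey rounded block 40 x 40 mm, 38 mm tall, plugged firmly into one of the four sockets (which one varies). Origin: centre of its underside, on the socket face; axes as the power block's. Its front face is at block x = -2 mm.
- charger_b: One of two alike plug-in chargers without a cord: a grey rounded block 40 x 40 mm, 38 mm tall, plugged firmly into one of the four sockets (which one varies). Origin: centre of its underside, on the socket face; axes as the power block's. Its front face is at block x = -2 mm.
- switch_1 (a joint): Toggle leftmost from the robot (block y = +81 mm). 0 = off, leaning 0.45 rad to the front, tip at block x = -46, z = 72 mm; 0.9 rad = on, leaning 0.45 rad back to its socket, tip at x = -14, z = 72 mm. Pivot x = -30, z = 40 mm; bat 36 mm long, 13 mm wide (y), 7 mm thick. Starts at 0 to 0.12. No spring: 1 to 2 N at the tip moves it, it stays where left, hard stops at both ends. A closed gripper can push it.
- switch_2 (a joint): Toggle second from the left (block y = +27 mm). 0 = off, leaning 0.45 rad to the front, tip at block x = -46, z = 72 mm; 0.9 rad = on, leaning 0.45 rad back to its socket, tip at x = -14, z = 72 mm. Pivot x = -30, z = 40 mm; bat 36 mm long, 13 mm wide (y), 7 mm thick. Starts at 0 to 0.12. No spring: 1 to 2 N at the tip moves it, it stays where left, hard stops at both ends. A closed gripper can push it.
- switch_3 (a joint): Toggle third from the left (block y = -27 mm). 0 = off, leaning 0.45 rad to the front, tip at block x = -46, z = 72 mm; 0.9 rad = on, leaning 0.45 rad back to its socket, tip at x = -14, z = 72 mm. Pivot x = -30, z = 40 mm; bat 36 mm long, 13 mm wide (y), 7 mm thick. Starts at 0 to 0.12. No spring: 1 to 2 N at the tip moves it, it stays where left, hard stops at both ends. A closed gripper can push it.
- switch_4 (a joint): Toggle rightmost (block y = -81 mm). 0 = off, leaning 0.45 rad to the front, tip at block x = -46, z = 72 mm; 0.9 rad = on, leaning 0.45 rad back to its socket, tip at x = -14, z = 72 mm. Pivot x = -30, z = 40 mm; bat 36 mm long, 13 mm wide (y), 7 mm thick. Starts at 0 to 0.12. No spring: 1 to 2 N at the tip moves it, it stays where left, hard stops at both ends. A closed gripper can push it.

How it is judged:
At the end, for the whole second after the job is handed in: The toggle of each socket that holds a charger stands at more than 0.65 rad of its 0.9 rad travel (on), and the toggles of the two covered sockets at less than 0.3 rad (off) (((y of charger_a in the frame of power_block between 0.061 and 0.101 m and value of joint switch_1 above 0.65 rad) or (y of charger_b in the frame of power_block between 0.061 and 0.101 m and value of joint switch_1 above 0.65 rad) or ((y of charger_a in the frame of power_block below 0.061 m or y of charger_a in the frame of power_block above 0.101 m) and (y of charger_b in the frame of power_block below 0.061 m or y of charger_b in the frame of power_block above 0.101 m) and value of joint switch_1 below 0.3 rad)) and ((y of charger_a in the frame of power_block between 0.007 and 0.047 m and value of joint switch_2 above 0.65 rad) or (y of charger_b in the frame of power_block between 0.007 and 0.047 m and value of joint switch_2 above 0.65 rad) or ((y of charger_a in the frame of power_block below 0.007 m or y of charger_a in the frame of power_block above 0.047 m) and (y of charger_b in the frame of power_block below 0.007 m or y of charger_b in the frame of power_block above 0.047 m) and value of joint switch_2 below 0.3 rad)) and ((y of charger_a in the frame of power_block between -0.047 and -0.007 m and value of joint switch_3 above 0.65 rad) or (y of charger_b in the frame of power_block between -0.047 and -0.007 m and value of joint switch_3 above 0.65 rad) or ((y of charger_a in the frame of power_block below -0.047 m or y of charger_a in the frame of power_block above -0.007 m) and (y of charger_b in the frame of power_block below -0.047 m or y of charger_b in the frame of power_block above -0.007 m) and value of joint switch_3 below 0.3 rad)) and ((y of charger_a in the frame of power_block between -0.101 and -0.061 m and value of joint switch_4 above 0.65 rad) or (y of charger_b in the frame of power_block between -0.101 and -0.061 m and value of joint switch_4 above 0.65 rad) or ((y of charger_a in the frame of power_block below -0.101 m or y of charger_a in the frame of power_block above -0.061 m) and (y of charger_b in the frame of power_block below -0.101 m or y of charger_b in the frame of power_block above -0.061 m) and value of joint switch_4 below 0.3 rad))); the robot touches nothing.
It fails at once if a switch whose socket holds no charger is tipped nearly half-way (past 0.4 rad), even for a moment (((y of charger_a in the frame of power_block below 0.061 m or y of charger_a in the frame of power_block above 0.101 m) and (y of charger_b in the frame of power_block below 0.061 m or y of charger_b in the frame of power_block above 0.101 m) and value of joint switch_1 above 0.4 rad) or ((y of charger_a in the frame of power_block below 0.007 m or y of charger_a in the frame of power_block above 0.047 m) and (y of charger_b in the frame of power_block below 0.007 m or y of charger_b in the frame of power_block above 0.047 m) and value of joint switch_2 above 0.4 rad) or ((y of charger_a in the frame of power_block below -0.047 m or y of charger_a in the frame of power_block above -0.007 m) and (y of charger_b in the frame of power_block below -0.047 m or y of charger_b in the frame of power_block above -0.007 m) and value of joint switch_3 above 0.4 rad) or ((y of charger_a in the frame of power_block below -0.101 m or y of charger_a in the frame of power_block above -0.061 m) and (y of charger_b in the frame of power_block below -0.101 m or y of charger_b in the frame of power_block above -0.061 m) and value of joint switch_4 above 0.4 rad)).
It also fails if it takes over 32 s, if anything falls off the work surface, if the arm or the gripper's body presses on something with over 40 N, if the wrist force passes 120 N, or if a joint passes its speed limit or range.

## Working session

There is one attempt and no reset: what is moved stays moved. The work goes in short steps, Python scripts to look and compute and a shell command to move; the robot and the scene stay as the last step left them, time stands still between calls to the robot, and variables do not carry over. Pictures are saved under pics/ and viewed, at most 10 in all, crops included, and the job is handed in when it is done.

```bash
mkdir -p pics
cat > h.py <<'E'
import numpy as np, cv2
from scipy.spatial.transform import Rotation as R
from plant import arm
def att(a):
    a=np.array(a)
    return a if a.shape==(3,3) else R.from_quat(a,scalar_first=True).as_matrix()
def cloud(s):
    K=np.array(s["intrinsics"]);z=s["range_z"];v,u=np.indices(z.shape)
    p=np.stack([(u-K[0,2])/K[0,0]*z,(v-K[1,2])/K[1,1]*z,z],-1)
    w=p@att(s["attitude"]).T+np.array(s["eye"]); w[z==0]=np.nan
    return w
E
python3 - <<'E'
from h import *
for n in("top","side"):
    s=arm.snapshot(n); cv2.imwrite(f"pics/{n}0.png",s["frame"][...,::-1]); np.savez(f"{n}0.npz",**s)
    print(n,s["eye"],s["attitude"])
st=arm.get_state();print(st)
E
```

```text
top [0.45274408 0.05007144 0.90808172] [ 0.02332201 -0.69610942  0.71716151 -0.02381438]
side [0.24261967 0.80305209 0.37580363] [ 0.09030856 -0.14718745  0.81097224 -0.55902078]
{'t': 0.1, 'joint_positions': array([-1.35140430e+00,  1.31081474e-01,  1.48915930e+00, -2.19703056e-05,
        1.52299478e+00, -8.53792038e-02]), 'dq': array([ 3.21641668e-04, -8.08649086e-04, -9.15532193e-04,  3.30154984e-04,
       -5.83556738e-05, -1.10374099e-04]), 'tau': array([ 1.36581028e-03, -5.61342108e+01, -4.93095803e+01,  7.70462654e-02,
        2.91653315e-02, -3.65278709e-05]), 'position': array([ 0.17995939, -0.5718442 ,  0.21770092]), 'eef_rot': array([-8.18871725e-04,  9.88411348e-01,  1.51797011e-01, -6.59487720e-05]), 'force': array([-0.45566287,  0.64846424, -0.52953446]), 'moment': array([-0.0655979 ,  0.00450554,  0.04724737]), 'gripper_force': 0.0, 'finger_gap': 0.09294348469782394}
```

View pics/top0.png

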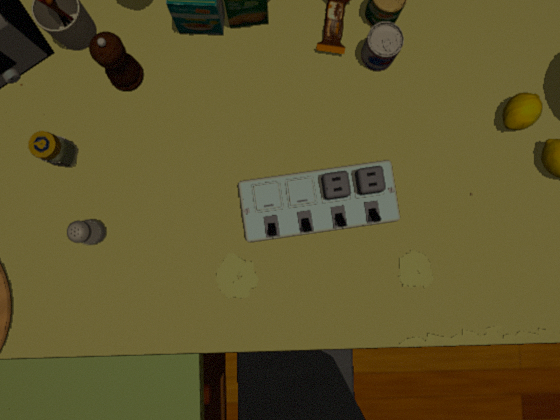

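Run:
```python
from h import *
s=dict(np.load("top0.npz"));w=cloud(s)
def rect(lo,hi,minarea=40):
    m=((w[...,2]>lo)&(w[...,2]<hi)).astype(np.uint8)
    n,l,st,c=cv2.connectedComponentsWithStats(m)
    for i in range(1,n):
        if st[i,4]<minarea: continue
        p=w[l==i]; 
        print(lo,st[i],np.round(p.mean(0),4),[np.round(x,3) for x in cv2.minAreaRect(p[:,:2].astype(np.float32)*1000)])
rect(.030,.055,200);rect(.074,.09);rect(.056,.074,20)
```

```text
0.03 [  0   0  54  84 677] [0.7662 0.4449 0.0441] [array([788.615, 440.326]), array([ 71.793, 139.186]), np.float64(76.66)]
0.03 [368   0  35  22 218] [ 0.8201 -0.1323  0.0432] [array([ 824.929, -135.598]), array([56.065, 24.765]), np.float64(67.788)]
0.03 [174   4  50  26 314] [0.814  0.1602 0.0429] [array([816.859, 156.492]), array([37.378, 85.84 ]), np.float64(23.596)]
0.03 [ 55  10  37  36 291] [0.8027 0.3572 0.0431] [array([808.262, 361.735]), array([29.426, 67.765]), np.float64(41.454)]
0.03 [227  10  42  12 273] [0.8246 0.0839 0.0431] [array([824.656,  83.761]), array([ 5.106, 66.203]), np.float64(5.287)]
0.03 [105  53  34  33 360] [0.7342 0.2823 0.0429] [array([740.315, 287.931]), array([38.309, 53.468]), np.float64(33.666)]
0.03 [ 505   93   38   37 1072] [ 0.6554 -0.3531  0.0441] [array([ 657.687, -357.804]), array([57.864, 58.887]), np.float64(88.974)]
0.03 [545 139  15  37 418] [ 0.5827 -0.3998  0.0392] [array([ 581.245, -400.563]), array([22.022, 59.134]), np.float64(86.321)]
0.03 [ 239  160  161   83 7890] [ 0.5167 -0.0103  0.0398] [array([521.312, -21.446]), array([100
[... 2827 characters left out ...]
59] [array([537.819, -28.389]), array([38.223,  8.939]), np.float64(19.548)]
0.056 [371 213  11   9  69] [ 0.4899 -0.1061  0.0666] [array([ 490.194, -106.317]), array([13.508, 12.808]), np.float64(9.569)]
0.056 [337 219  10   8  65] [ 0.4836 -0.0526  0.0673] [array([483.858, -52.704]), array([12.6  , 11.417]), np.float64(89.146)]
0.056 [ 82 221  13  22 103] [0.4815 0.3367 0.0639] [array([482.163, 339.258]), array([32.83, 14.89]), np.float64(1.213)]
0.056 [303 224   9   9  68] [0.4771 0.0009 0.067 ] [array([477.028,   0.62 ]), array([12.325, 12.744]), np.float64(87.412)]
0.056 [268 227   9  10  61] [0.4728 0.0545 0.0668] [array([472.59 ,  54.269]), array([12.999, 12.735]), np.float64(16.808)]
```

The top view shows the chargers at pixels (336,184) and (370,180), on sockets 3 and 4. The covers are on the left two, at (268,195) and (302,190). The block centre is (521, -21) mm with yaw 0.113, and the heights and sizes agree with the description. So switches 3 and 4 go on. First I shut the fingers, align the yaw and move over to the spot in front of switch 4.

```bash
python3 -m jog '[[0,[2.1,3.4,0],[0,0,-0.1]],[0,[4.2,6.8,0],[0,0,-0.19]],[0,[6.3,10.2,0],[0,0,-0.19]],[0,[8.4,13.6,0],[0,0,-0.19]],[0,[10,17,0],[0,0,-0.19]]]'
python3 -m jog '[[0,[2,3.2,0],[0,0,0]],[0,[4,6.4,0],[0,0,0]],[0,[6,9.6,0],[0,0,0]],[0,[8,12.8,0],[0,0,0]],[0,[10,16,0],[0,0,0]]]'
python3 - <<'E'
from h import *
s=arm.get_state();r=R.from_quat(s["eef_rot"],scalar_first=True).as_matrix();print(s["position"],r[:,0],r[:,1],np.array([.4629,-.1096,.058])-s["position"],s["finger_gap"])
E
```

```text
t: 0.52
position: [0.2809, -0.4004, 0.218]
eef_rot: [-0.0, 0.998, 0.057, 0.0]
force: [0.9, -0.1, 0.6]
finger_gap: 0.0646
gripper_force: 0.0
t: 0.93
position: [0.3804, -0.2405, 0.2184]
eef_rot: [-0.0, 0.998, 0.057, -0.0]
force: [1.1, 0.3, -0.5]
finger_gap: 0.0312
gripper_force: 0.0
[ 0.38044606 -0.24048646  0.21838966] [ 9.93444076e-01  1.14319079e-01 -1.29824790e-04] [ 1.14319050e-01 -9.93444065e-01 -2.09367728e-04] [ 0.08245394  0.13088646 -0.16038966] 0.031235990583800295
```

Tracking is good and the yaw is aligned.

```bash
python3 -m jog '[[0,[2,3.2,0],[0,0,0]],[0,[4,6.4,0],[0,0,0]],[0,[6,9.6,0],[0,0,0]],[0,[8.2,13.1,0],[0,0,0]],[0,[8.2,13.1,-3],[0,0,0]]]'
python3 -m jog '[[0,[0,0,-3],[0,0,0]],[0,[0,0,-6],[0,0,0]],[0,[0,0,-8],[0,0,0]],[0,[0,0,-9.5],[0,0,0]],[0,[0,0,-9.5],[0,0,0]]]'
python3 - <<'E'
from h import *
for n in("side","wrist"):
    s=arm.snapshot(n); cv2.imwrite(f"pics/{n}1.png",s["frame"][...,::-1])
E
```

```text
t: 1.35
position: [0.468, -0.1065, 0.1941]
eef_rot: [0.001, 0.998, 0.06, 0.005]
force: [1.3, -1.6, 1.5]
finger_gap: 0.0012
gripper_force: 0.0
t: 1.77
position: [0.459, -0.1101, 0.0894]
eef_rot: [-0.001, 0.998, 0.057, -0.003]
force: [-1.2, 0.4, -0.1]
finger_gap: 0.0002
gripper_force: 0.0
```

View pics/wrist1.png

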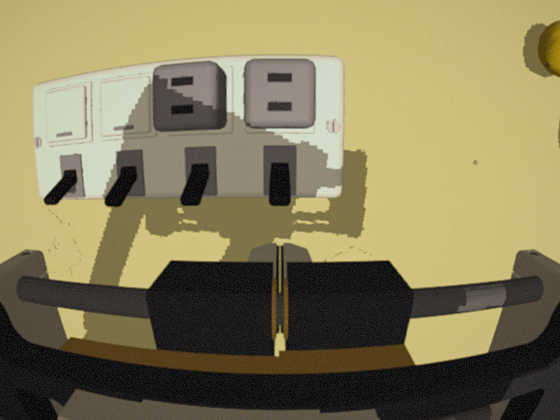

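View pics/side1.png

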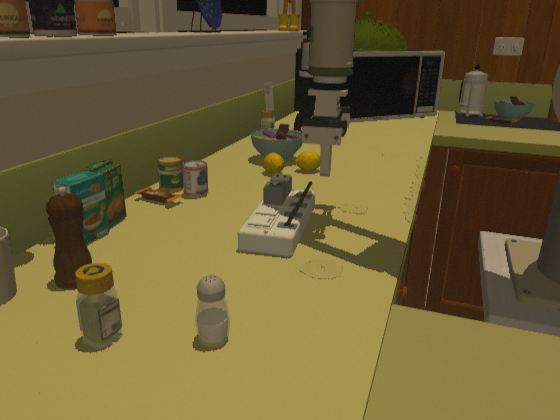

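The wrist view shows the shut fingers at column 280, in line with the switch 4 toggle at (280,183). The side view shows the gripper just in front of the block, clear of everything. I'll lower it 3 cm and push along the block's +x.

```bash
python3 -m jog '[[0,[0,0,-1.5],[0,0,0]],[0,[0,0,-3.1],[0,0,0]],[0,[0,0,-3.1],[0,0,0]],[0,[0,0,-3.1],[0,0,0]],[0,[0,0,-3.1],[0,0,0]]]'
python3 -m jog '[[0,[0.7,0.08,0],[0,0,0]],[0,[1.4,0.16,0],[0,0,0]],[0,[2.0,0.23,0],[0,0,0]],[0,[2.5,0.28,0],[0,0,0]],[0,[2.5,0.28,0],[0,0,0]]]'
python3 -m jog '[[0,[0.3,0.03,0],[0,0,0]],[0,[0.6,0.07,0],[0,0,0]],[0,[0.8,0.09,0],[0,0,0]],[0,[0.8,0.09,0],[0,0,0]],[0,[0.8,0.09,0],[0,0,0]]]'
python3 - <<'E'
from h import *
s=arm.snapshot("wrist"); cv2.imwrite("pics/wrist2.png",s["frame"][...,::-1])
E
```

```text
t: 2.28
position: [0.4631, -0.1118, 0.0644]
eef_rot: [0.0, 0.998, 0.057, 0.001]
force: [0.7, 0.8, -0.4]
finger_gap: 0.0009
gripper_force: 0.0
t: 2.7
position: [0.4885, -0.1085, 0.063]
eef_rot: [0.0, 0.998, 0.058, 0.001]
force: [0.3, 0.8, 0.4]
finger_gap: 0.0004
gripper_force: 0.0
t: 3.12
position: [0.4951, -0.1076, 0.0625]
eef_rot: [-0.0, 0.998, 0.057, 0.0]
force: [-0.1, 0.4, 0.4]
finger_gap: 0.0005
gripper_force: 0.0
```

View pics/wrist2.png

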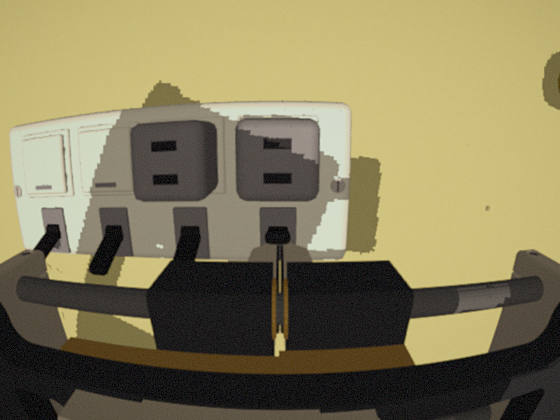

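The toggle 4 tip, at (278,233), has moved partway and force is still near 0, so I keep pushing until the stop shows in the force.

```bash
python3 -m jog '[[0,[0.2,0.02,-0.1],[0,0,0]],[0,[0.4,0.05,-0.3],[0,0,0]],[0,[0.6,0.07,-0.3],[0,0,0]],[0,[0.6,0.07,-0.3],[0,0,0]]]'
python3 -m jog '[[0,[0.2,0.02,0],[0,0,0]],[0,[0.4,0.05,0],[0,0,0]],[0,[0.4,0.05,0],[0,0,0]]]'
python3 - <<'E'
from h import *
s=arm.snapshot("wrist"); cv2.imwrite("pics/wrist3.png",s["frame"][90:290,120:480,::-1])
E
```

```text
t: 3.5
position: [0.4998, -0.1073, 0.0599]
eef_rot: [0.0, 0.998, 0.057, -0.002]
force: [-11.4, -1.7, 11.7]
finger_gap: 0.0007
gripper_force: 7.8
t: 3.75
position: [0.5006, -0.1071, 0.0596]
eef_rot: [0.0, 0.998, 0.057, -0.005]
force: [-28.8, -2.2, 25.6]
finger_gap: 0.0008
gripper_force: 18.2
```

View pics/wrist3.png

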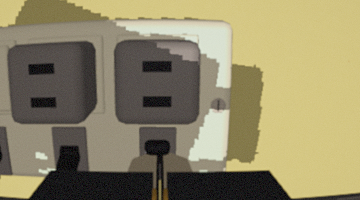

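The toggle has hit its stop: -29 N, with the tip back at crop (157,147). Next I retreat straight back and shift one pitch (54 mm) along the row to switch 3.

```bash
python3 -m jog '[[0,[-1.4,-0.16,0],[0,0,0]],[0,[-2.8,-0.32,0],[0,0,0]],[0,[-4.3,-0.49,0],[0,0,0]],[0,[-4.3,-0.49,0],[0,0,0]],[0,[-4.3,-0.49,0],[0,0,0]]]'
python3 -m jog '[[0,[-0.2,1.8,0],[0,0,0]],[0,[-0.4,3.6,0],[0,0,0]],[0,[-0.6,5.4,0],[0,0,0]],[0,[-0.6,5.4,0],[0,0,0]],[0,[-0.6,5.4,0],[0,0,0]]]'
python3 - <<'E'
from h import *
s=arm.snapshot("wrist"); cv2.imwrite("pics/wrist4.png",s["frame"][...,::-1])
s=arm.get_state();d=s["position"][:2]-np.array([.5213,-.0214]);c,q=np.cos(.1135),np.sin(.1135);print("block xy",c*d[0]+q*d[1],-q*d[0]+c*d[1])
E
```

```text
t: 4.22
position: [0.4621, -0.1114, 0.0596]
eef_rot: [0.0, 0.998, 0.057, 0.0]
force: [-0.5, -0.0, -0.1]
finger_gap: 0.0004
gripper_force: 0.0
t: 4.63
position: [0.4569, -0.0568, 0.0598]
eef_rot: [0.0, 0.998, 0.058, 0.0]
force: [0.6, -0.1, 0.8]
finger_gap: 0.0004
gripper_force: 0.0
block xy -0.0680255721945475 -0.028440739042959743
```

View pics/wrist4.png

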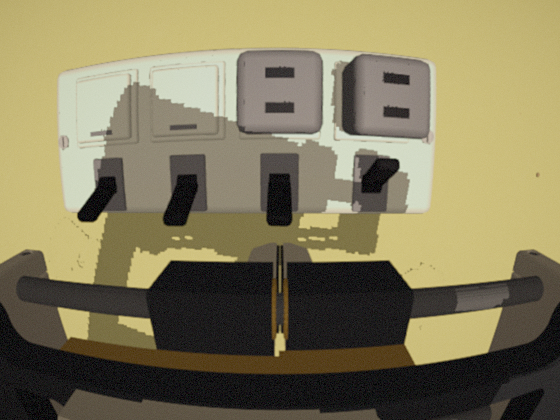

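Switch 4, at (380,175), leans back and is on. The fingers are lined up with switch 3, at (280,195). I'll make the same push, ending at the same depth.

```bash
python3 -m jog '[[0,[0.7,0.08,0],[0,0,0]],[0,[1.4,0.16,0],[0,0,0]],[0,[2.0,0.23,0],[0,0,0]],[0,[2.6,0.3,0],[0,0,0]],[0,[3.1,0.35,0],[0,0,0]]]'
python3 -m jog '[[0,[0.3,0.03,0],[0,0,0]],[0,[0.6,0.07,0],[0,0,0]],[0,[0.8,0.09,0],[0,0,0]],[0,[0.8,0.09,0],[0,0,0]],[0,[0.8,0.09,0],[0,0,0]]]'
```

```text
t: 5.1
position: [0.4879, -0.0542, 0.0597]
eef_rot: [0.0, 0.998, 0.057, -0.0]
force: [-2.0, -0.6, 1.9]
finger_gap: 0.0007
gripper_force: 1.2
t: 5.52
position: [0.493, -0.0533, 0.0589]
eef_rot: [0.0, 0.998, 0.057, -0.003]
force: [-9.8, -3.9, 5.9]
finger_gap: 0.0002
gripper_force: 6.2
```

```bash
python3 -m jog '[[0,[0.2,0.02,0],[0,0,0]],[0,[0.3,0.03,0],[0,0,0]],[0,[0.3,0.03,0],[0,0,0]]]'
python3 -m jog '[[0,[-1.4,-0.16,0],[0,0,0]],[0,[-2.8,-0.32,0],[0,0,0]],[0,[-4.2,-0.48,0],[0,0,0]],[0,[-4.5,-0.5,0],[0,0,0]],[0,[-4.5,-0.5,2],[0,0,0]]]'
python3 -m jog '[[0,[0,0,3],[0,0,0]],[0,[0,0,6],[0,0,0]],[0,[0,0,8],[0,0,0]],[0,[0,0,8],[0,0,0]],[0,[0,0,8],[0,0,0]]]'
python3 - <<'E'
from h import *
s=arm.snapshot("wrist"); cv2.imwrite("pics/wrist5.png",s["frame"][...,::-1])
E
```

```text
t: 5.77
position: [0.4936, -0.0533, 0.0586]
eef_rot: [0.0, 0.998, 0.057, -0.005]
force: [-22.5, -4.4, 15.3]
finger_gap: 0.0006
gripper_force: 13.8
t: 6.18
position: [0.4498, -0.0569, 0.0761]
eef_rot: [-0.001, 0.998, 0.057, -0.003]
force: [0.5, 1.1, -0.1]
finger_gap: 0.0003
gripper_force: 0.0
t: 6.6
position: [0.4548, -0.0578, 0.1613]
eef_rot: [0.0, 0.998, 0.057, 0.002]
force: [-0.3, 0.2, 0.1]
finger_gap: 0.0002
gripper_force: 0.0
```

View pics/wrist5.png

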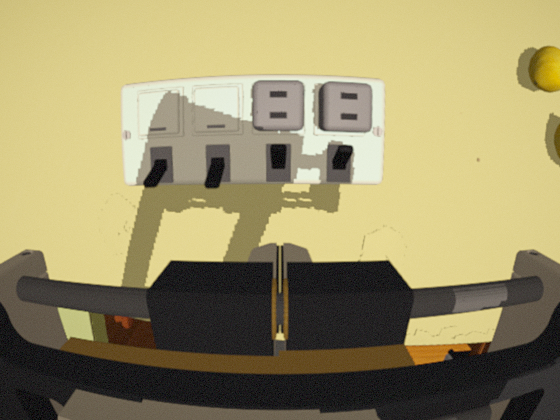

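Switches 3 at (278,155) and 4 at (342,155) lean back to the chargers. Switches 1 at (157,172) and 2 at (215,172) still lean forward, and the robot is clear.

```bash
python3 -c "
from plant import arm
print(arm.sign_off())"
```

```text
the job is handed in; nothing more can be done
None
```

Switches 3 and 4, the two with chargers, were pushed to their stops and stand on; switches 1 and 2 were not touched and are still off; the job is handed in, and no verdict was returned.

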